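# Set the clamp screw of a candle-decorating jig

## Task

Slide the white candle along the V-rail of the decorating jig, foot first, under the clamp bridge until its foot is fully home against the end stop, without lifting it out of the rail and without disturbing the bottle, the brass pot or the brush. Then turn the brass thumbscrew on the bridge clockwise until it seats, with its pad pressing on the candle, and back it off a quarter turn so that the candle can still be turned by hand. Finish still gripping the thumbscrew and holding it still at that setting, so that I can tighten the lock screw.

Things in the scene. Friction and masses are not known exactly. Their poses are not given: they have to be found in the camera images.
- jig: aluminium jig fixed to the bench, base plate 110 x 440 x 12 mm. Origin on the bench under the middle line of its grey V-rail; y runs along the rail, z up. The rail runs from y = -150 to +236 mm; it is 45 mm wide, narrower than the candle, and 44 mm high. The steel end stop (56 mm wide, 82 mm high) has its face at y = -150 mm. A candle in the rail has its axis at z = 60 mm, its top at 85 mm
- axle (a point): point on the screw's vertical axis on top of the clamp bridge's beam (jig y = -80 mm, z = 120 mm), axes as the jig's. The beam is 116 mm (x) by 30 mm (y) in plan, underside 23 mm below this point at the middle, on two 14 mm posts at x = +-46 mm. A black lock screw sticks 19 mm out of the beam's -y side, below its top; bolt heads stand 3 mm over its ends
- candle_mid (a point): middle of the loose white candle on its axis: 50 mm diameter, 260 mm long, about 0.46 kg, lying in the V-rail along the jig's y. Its y axis runs along the candle towards the wick (gold bands near the wick); the flat foot is 130 mm towards -y. It starts 95 to 145 mm short of home and slides along the rail with ordinary friction; there is nothing beside it where it is gripped but the rail below
- home (a point): where the candle's middle must come, on the jig: 130 mm from the end stop's face, at the height of the candle's axis in the rail. Same axes as the jig
- wing: flat brass thumb grip (spade head) of the thumbscrew, 40 mm wide (its x axis), 10 mm thick (its y axis), 32 mm tall. Origin at its centre, on the vertical screw axis; a red dot marks the top of its +x ear. When seated its centre is at z = 148 mm, 28 mm above the beam, its lower edge 12 mm above it, over a round neck and a collar 21 mm wide, 4 mm high; it turns with the screw and moves 10 mm down per clockwise turn
- thumbscrew (a joint): angle of the thumbscrew, rad, growing clockwise seen from above (tightening). 0 is fully unscrewed, 3.4 is seated: the pad then presses on the candle and the screw's collar meets the beam, a hard stop. It starts between 0.2 and 1.45, turns at about 0.04 N m of friction and stays where it is left
- spindle: grey-black round swivel pad under the bridge, 25 mm diameter, 6 mm thick, carried by the thumbscrew but not turning. Origin at the centre of its lower face; it clears the candle's top by 3 to 5 mm at the start
- bottle_mid (a point): white plastic bottle, 44 mm diameter, 105 mm tall, standing loose near the jig; point 50 mm up its axis. Leave alone
- pot_mid (a point): open brass pot, 56 mm diameter at the rim, 45 mm tall, standing loose near the jig; point half-way up. Leave alone
- brush: thin dark artist's brush, 155 mm long, 12 mm wide, 8 mm high, lying loose on the bench on the far side of the jig along its y, its own x axis along it. Leave alone

How it is judged (in metres and radians):
On the way, in this order (a step that is already met when the one before it is completed fails the run):
1. the candle's foot is home against the end stop (distance between candle_mid and home below 0.004 m), for 0.2 s.
2. the thumbscrew is seated, its pad pressing on the candle (value of joint thumbscrew above 3.3 rad and contact force between spindle and candle above 1 N), for 0.1 s.
At the end, for the whole second after the job is handed in: The thumbscrew stands a quarter turn (90 degrees, within 17) back from seated, at rest, and the fingers still grip its thumb grip with more than 2 N; the pad no longer presses on the candle; the candle's middle is within 5 mm of home in the rail (value of joint thumbscrew between 1.53 and 2.13 rad and velocity of joint thumbscrew between -0.05 and 0.05 rad/s and contact force between the fingers and wing above 2 N and contact force between spindle and candle below 0.3 N and distance between candle_mid and home below 0.005 m); the arm keeps its last pose, push and grip.
It fails at once if the candle is lifted out of the rail (15 mm) (z of candle_mid in the frame of jig above 0.0754 m).
It fails at once if the bottle is moved more than 30 mm (distance of bottle_mid from where it was at the start of the episode above 0.03 m).
It fails at once if the brass pot is moved more than 30 mm (distance of pot_mid from where it was at the start of the episode above 0.03 m).
It fails at once if the brush is moved more than 30 mm (distance of brush from where it was at the start of the episode above 0.03 m).
It also fails if it takes over 58 s, if anything falls off the work surface, if the arm or the gripper's body presses on something with over 40 N, if the wrist force passes 120 N, or if a joint passes its speed limit or range.

## Robot

A 7-joint arm with a two-finger parallel gripper is mounted at the origin on the work surface. World frame = base frame: x ahead of the robot, y to its left, z up, the work surface at z = 0. Lengths are in m, angles in degrees, forces in N, time in s.
With the tool pointing down it reaches from about 0.425 to 0.875 m from the base axis. Payload 9.9 kg.
Tool frame: the origin (TCP) lies on the centre line of the jaws, within the pads' length; the fingertips stand ahead of it and the grasp point (between the pads) lies 11 mm behind it (env.tips_ahead is the z of the fingertips in the tool frame, in m); z points along the fingers, y is the direction in which the jaws open and shut (so a half turn about z gives the same grasp; the last joint's range is limited). The gripper opens to 85 mm and grips with 20 to 120 N. Pads are 22 mm wide; open, the fingers measure 114 mm over their backs; the gripper's body (76 mm by 85 mm) begins 54 mm behind the grasp point. The pads swing forward as they close: fully open they stand 13 mm farther back than shut.
Start: joints at [59.37, 32.985, 1.427, 82.34, -0.859, 64.687, -3.237], TCP at [0.294, -0.608, 0.239] pointing down, gripper open.
Joint ranges: [-157.87, 157.87], [-19.46, 123.44], [-87.15, 90], [11.01, 140.99], [-62.26, 242.26], [9.8, 113.94], [-161.44, 161.44]. Speed limits (degrees/s): [127.2, 127.2, 172.46, 172.46, 180, 180, 180].

## Interface

Orientations are given as [roll, pitch, yaw] about the fixed x, y, z axes, in that order (R = Rz(yaw) Ry(pitch) Rx(roll)).
In Python, from bench import env gives the robot as it stands.
- The arm moves only by the tool step_arm, never from a script. Its argument "plan" is a list of rows, each a list of 3 entries, a list of its own where there are three numbers: the opening, from 0 (shut) to 1 (fully open), then the shift along the tool's x, y, z in mm, then the turn about the tool's z in rad. A call has 1 to 12 rows; each row is the pose to reach, as a shift and turn from the pose commanded when the call began, along the tool's axes at that moment; what a row does not reach only later rows make up. A row lasts 1/12 s, in which the tool goes at most 41.7 mm and 7.16 degrees, less where a joint would pass 70% of its speed; a pose out of reach is approached as far as the arm can. A call with a gripper value outside its range is refused whole. The fingers move at their own pace and stop on an object; "squeeze" is the grip in N (left out, the last holds). Time passes only in rows, so rows that repeat a pose let the fingers close. It gives the time, the measured TCP pose, the force and the opening at its end, in the units of the state.
- env.read_state(): the state, without advancing time (a new reading comes with each control period).
- env.camera(name): name is "side" or "top"; returns a dict with "image" (384x512x3 uint8, red, green, blue), "z_map" (384x512 float32, m along the optical axis (not along the pixel's ray), 0 where there is no reading), "fx", "fy", "cx", "cy" (pixels), "view" (4x4, takes a point from world to camera coordinates). Camera axes: x right, y down, z forward; pixel columns grow to the right and rows downward; lengths in m; the calibration is good to about 2 mm. A picture is of the moment at which its call begins.
- env.job_done(): hands the job in, once; it reports no verdict.
Trained networks look in the newest picture that a camera, given by its name, has taken for a name from the list of things; names that differ only in an ending like _2 or _b are one class to them, and where a whole thing is asked for, a point or a joint stands for the part that bears it (a point fixed in the world has none). Each returns a list of dicts, best first, with "score" (0 to 1); they miss things now and then, are a little off and sometimes report something else, mostly with a low value. They report only what shows in the picture. A call takes as long as a camera call.
- env.search_frame(camera, label): "centre" ([x, y, z] in m, in the coordinates of the camera as it stood for that picture, good to about 4 mm: the middle of the surface that is visible of it).
The state is a dict: "time": time; "qpos": joint angles; "joint_velocities": joint speeds; "joint_torque": joint torques, N m; "eef_pos": TCP position; "tool_rot": TCP orientation; "wrist_force": force on the tool from outside, world axes, zero at the start; "moment": the same for the moment, N m; "finger_gap": finger opening in m.
Only numpy, scipy, OpenCV 4.12 (cv2) and the standard library are available. Lean on these libraries where they do the work, as an engineer would, in place of code of your own. Each camera call takes 0.05 s, during which the arm holds its last target. There are 200 camera calls.

## Working session

There is one attempt and no reset: what is moved stays moved. The work goes in short steps, Python scripts to look and compute and a tool call to move; the robot and the scene stay as the last step left them, time stands still between calls to the robot, and variables do not carry over. Pictures are saved under pics/ and viewed, about 8 in all and at most 12, crops included, and the job is handed in when it is done.

Besides the shell and the picture viewer there is one more tool, called after "Call:" in YAML: its name, and indented under it one key for each argument. step_arm: Moves the arm, as the interface text tells. Its arguments: {"type":"object","properties":{"plan":{"type":"array"},"squeeze":{"type":"number"}},"required":["plan"]}

```bash
mkdir -p pics
cat > h.py <<'E'
from bench import env
import numpy as np, cv2
def cam(n,save=None):
    c=env.camera(n)
    if save: cv2.imwrite('pics/'+save,c['image'][:,:,::-1])
    return c
def toworld(c,p): return (np.linalg.inv(c['view'])@np.append(p,1))[:3]
def cloud(c):
    z=c['z_map'];v,u=np.mgrid[:z.shape[0],:z.shape[1]]
    P=np.stack([(u-c['cx'])/c['fx']*z,(v-c['cy'])/c['fy']*z,z,np.ones_like(z)],-1)
    W=(P@np.linalg.inv(c['view']).T)[...,:3]; W[z==0]=np.nan
    return W
def proj(c,p):
    q=c['view']@np.append(p,1); return q[0]/q[2]*c['fx']+c['cx'],q[1]/q[2]*c['fy']+c['cy']
E
python3 - <<'E'
from h import *
print(env.read_state(), env.tips_ahead)
ims=[]
for n in('top','side'):
    c=cam(n); ims.append(c['image'])
    np.savez(f'{n}0.npz',**{k:c[k] for k in c})
    for l in('jig','axle','candle_mid','wing','spindle','bottle_mid','pot_mid','brush'):
        print(n,l,[(round(d['score'],2),toworld(c,d['centre']).round(3).tolist(),np.round(proj(c,toworld(c,d['centre'])))) for d in env.search_frame(n,l)[:2]])
    cv2.imwrite(f'pics/{n}0.png',cv2.resize(c['image'],(800,600))[:,:,::-1])
E
```

```text
{'time': 0.0, 'qpos': array([59.3696189 , 33.03249695,  1.42423228, 82.38657848, -0.86031337,
       64.68725728, -3.23634215]), 'joint_velocities': array([-0.02064022, -0.00652197, -0.06325376, -0.06404467,  0.09575385,
        0.0600648 ,  0.07656428]), 'joint_torque': array([-8.62612378e-04, -7.65769601e+01,  2.25039124e+00, -2.85971260e+01,
        1.53684377e-02,  1.25168593e-02,  2.53839420e-05]), 'eef_pos': array([ 0.2938964 , -0.60716278,  0.23844398]), 'tool_rot': array([-1.79904364e+02,  4.62870809e-03,  2.58307925e+01]), 'wrist_force': array([0.49062606, 0.0038288 , 0.42635153]), 'moment': array([-0.04790844, -0.01421682, -0.02647539]), 'finger_gap': 0.08527148270151882} 0.008
top jig [(0.62, [0.543, -0.091, 0.013], array([298., 206.]))]
top axle [(0.63, [0.544, -0.091, 0.009], array([298., 205.]))]
top candle_mid [(0.72, [0.575, 0.058, 0.081], array([226., 186.])), (0.69, [0.543, -0.093, 0.011], array([299., 205.]))]
top wing [(0.46, [0.542, -0.139, 0.17], array([331., 198.])), (0.39, [0.4, -0.184, 0.016], array([343., 274.]))]
top spindle [(0.73, [0.543, -0.137, 0.169], array([330., 197.]))]
top bottle_mid [(0.85, [0.42, -0.038, 0.077], array([274., 265.]))]
top pot_mid [(0.48, [0.546, -0.096, 0.012], array([300., 204.]))]
top brush [(0.77, [0.69, 0.063, 0.004], array([227., 139.]))]
side jig [(0.86, [0.545, -0.01, 0.015], array([254., 226.]))]
side axle [(0.66, [0.543, -0.001, 0.017], array([254., 228.])), (0.65, [0.692, 0.078, 0.006], array([172., 242.]))]
side candle_mid [(0.89, [0.571, 0.099, 0.085], array([223., 235.]))]
side wing []
side spindle [(0.72, [0.543, -0.125, 0.151], array([272., 143.]))]
side bottle_mid [(0.19, [0.546, -0.002, 0.016], array([253., 228.]))]
side pot_mid [(0.66, [0.399, -0.165, 0.033], array([335., 189.]))]
side brush [(0.58, [0.693, 0.077, 0.008], array([172., 241.]))]
```

View pics/top0.png

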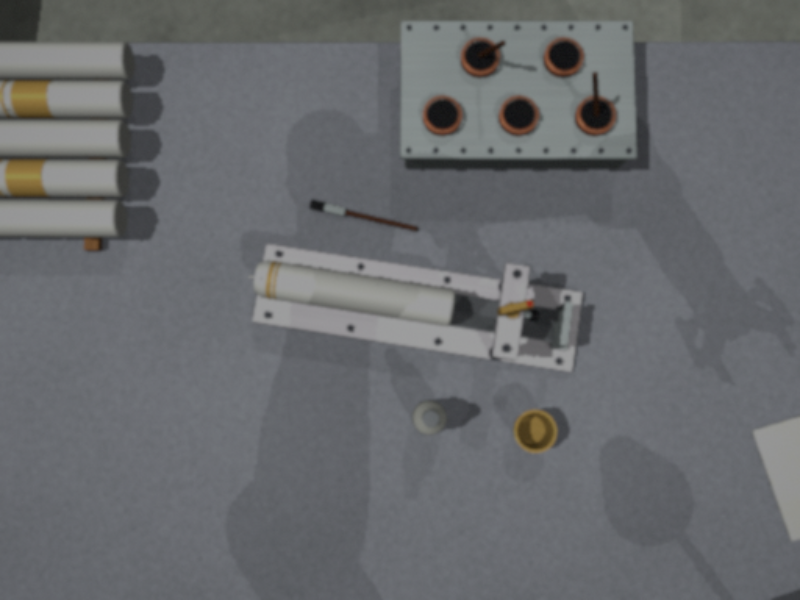

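View pics/side0.png

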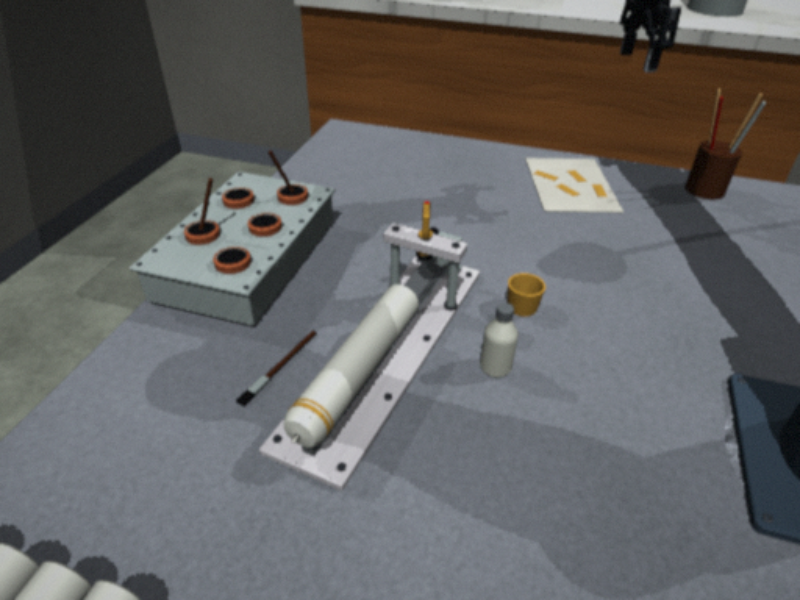

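Run:
```python
from h import *
for n in('top','side'):
    c=dict(np.load(n+'0.npz')); W=cloud(c); im=c['image']
    roi=(abs(W[...,0]-.55)<.14)&(W[...,1]>-.28)&(W[...,1]<.26)
    def sel(a,b,extra=True): 
        m=(roi&(W[...,2]>a)&(W[...,2]<b)&extra).astype(np.uint8)
        k,l,s,_=cv2.connectedComponentsWithStats(m); i=1+np.argmax(s[1:,4]); return W[l==i]
    m=roi&(W[...,2]>.007)&(W[...,2]<.017); P=W[m]
    P=P[np.hypot(P[:,0]-.42,P[:,1]+.038)>.035]; P=P[np.hypot(P[:,0]-.4,P[:,1]+.18)>.045]; P=P[P[:,0]<.67]
    r=cv2.minAreaRect(P[:,:2].astype(np.float32)); print(n,'plate',r,len(P),np.median(P[:,2]))
    for nm,a,b in(('beam',.112,.126),('candle',.066,.092),):
        Q=sel(a,b); r=cv2.minAreaRect(Q[:,:2].astype(np.float32)); print(nm,len(Q),r,Q[:,2].max(),np.median(Q[:,2]))
    Q=W[roi&(W[...,2]>.128)&(W[...,2]<.2)&(abs(W[...,1]+.135)<.05)]
    print('wing',len(Q),Q.mean(0),Q.max(0),Q.min(0))
    u,s,v=np.linalg.svd(Q[:,:2]-Q[:,:2].mean(0),full_matrices=False); print(v[0],s)
    hsv=cv2.cvtColor(im,cv2.COLOR_RGB2HSV); red=((hsv[...,0]<8)|(hsv[...,0]>172))&(hsv[...,1]>150)&roi&(W[...,2]>.13)
    print('red',red.sum(),W[red].mean(0))
```

```text
top plate ((0.5629987716674805, -0.024941056966781616), (0.4399348795413971, 0.11042257398366928), 81.3370132446289) 5203 0.011570072971450518
beam 499 ((0.5186699032783508, -0.14380115270614624), (0.048806577920913696, 0.06432618945837021), 80.89578247070312) 0.12589112409204806 0.11921636222069121
candle 2960 ((0.5752303600311279, 0.057109229266643524), (0.25662294030189514, 0.04903969168663025), 81.49022674560547) 0.09009867187168563 0.08125485832022472
wing 153 [ 0.54424966 -0.13723954  0.16231081] [ 0.55313553 -0.11857817  0.17063983] [ 0.5368282  -0.15769897  0.12838283]
[ 0.24322665 -0.96996948] [0.14243021 0.03881813]
red 8 [ 0.54933243 -0.15290282  0.16775292]
side plate ((0.5630188584327698, -0.021952837705612183), (0.44028958678245544, 0.11024793982505798), 81.37757110595703) 4029 0.013022951976804698
beam 553 ((0.544492244720459, -0.14360204339027405), (0.05015668645501137, 0.11518474668264389), 80.3499984741211) 0.1259534074541182 0.12053392543019198
candle 2666 ((0.5754857063293457, 0.06177597492933273), (0.2591545879840851, 0.04898420348763466), 81.69478607177734) 0.088249321942234 0.08266089984369449
wing 121 [ 0.54382265 -0.12584054  0.15439496] [ 0.55598987 -0.1153251   0.17010632] [ 0.53713108 -0.15336945  0.12802083]
[-0.25770499  0.96622365] [0.12173562 0.0384356 ]
red 2 [ 0.55065257 -0.15255251  0.16847082]
```

Call:
step_arm:
  plan:
    - [1, [15, -14, 0], -0.08]
    - [1, [37, -34, 0], -0.2]
    - [1, [66, -60, 0], -0.3]
    - [1, [95, -87, 0], -0.4]
    - [1, [124, -113, 0], -0.5]
    - [1, [153, -140, 0], -0.6]
    - [1, [182, -166, 0], -0.7]
    - [1, [211, -193, 0], -0.8]
    - [1, [240, -219, 0], -0.9]
    - [1, [269, -246, 0], -0.97]
    - [1, [298, -272, 0], -0.97]
    - [1, [327, -299, 0], -0.97]

```text
time: 1.9
eef_pos: [0.4586, -0.1945, 0.2396]
tool_rot: [180.0, 0.0, 81.4]
wrist_force: [1.0, -1.1, 0.1]
finger_gap: 0.0855
```

Run:
```python
from h import *
s=env.read_state(); 
for k in('time','qpos','eef_pos','tool_rot','wrist_force','finger_gap'): print(k,np.round(s[k],4))
```

```text
time 1.9
qpos [ 31.2634  18.5691 -18.3284 108.0697   7.089   54.4051   1.0941]
eef_pos [ 0.4586 -0.1945  0.2396]
tool_rot [1.799552e+02 1.640000e-02 8.139960e+01]
wrist_force [ 1.0156 -1.1245  0.1151]
finger_gap 0.0855
```

Call:
step_arm:
  plan:
    - [1, [20, 5, 0], 0]
    - [1, [50, 12, 0], 0]
    - [1, [85, 20, 0], 0]
    - [1, [123, 29, 0], 0]
    - [1, [161, 38, 0], 0]
    - [1, [199, 47, 0], 0]
    - [1, [237, 56, 0], 0]
    - [1, [275, 65, 20], 0]
    - [1, [305, 72, 45], 0]
    - [1, [322, 76, 75], 0]
    - [1, [329, 77, 90], 0]
    - [1, [329, 77, 95], 0]

```text
time: 2.9
eef_pos: [0.5823, 0.1202, 0.1414]
tool_rot: [-179.8, 0.0, 81.6]
wrist_force: [0.1, -0.7, 0.7]
finger_gap: 0.0851
```

Run:
```python
from h import *
s=env.read_state(); 
for k in('time','qpos','eef_pos','tool_rot','wrist_force','finger_gap'): print(k,np.round(s[k],4))
c=cam('top'); a=cv2.resize(c['image'][120:260,130:400],(800,415)); c=cam('side'); b=cv2.resize(c['image'][60:340,130:400],(540,560))
cv2.imwrite('pics/a1.png',a[:,:,::-1]);cv2.imwrite('pics/b1.png',b[:,:,::-1])
```

```text
time 2.9
qpos [ -3.3123  32.8564 -19.9678 101.2083  14.1658  48.6175 -38.1892]
eef_pos [0.5823 0.1202 0.1414]
tool_rot [-1.797767e+02  1.270000e-02  8.160700e+01]
wrist_force [ 0.0717 -0.6986  0.6542]
finger_gap 0.0851
```

View pics/b1.png

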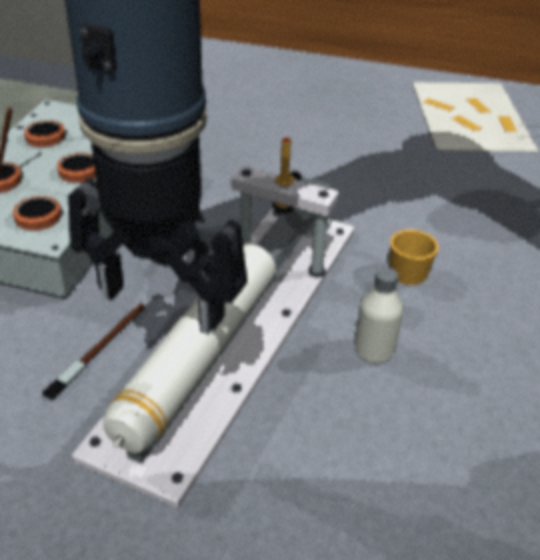

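Call:
step_arm:
  plan:
    - [1, [-1, 2, 15], 0]
    - [1, [-1, 2, 35], 0]
    - [1, [-1, 2, 55], 0]
    - [1, [-1, 2, 72], 0]
    - [1, [-1, 2, 82], 0]
    - [1, [-1, 2, 86], 0]
    - [1, [-1, 2, 86], 0]
    - [0, [-1, 2, 86], 0]
    - [0, [-1, 2, 86], 0]
    - [0, [-1, 2, 86], 0]
    - [0, [-1, 2, 86], 0]
    - [0, [-1, 2, 86], 0]
  squeeze: 40

```text
time: 4.0
eef_pos: [0.584, 0.1168, 0.0594]
tool_rot: [-179.9, 0.0, 81.4]
wrist_force: [-6.1, 0.5, 9.8]
finger_gap: 0.0488
```

Call:
step_arm:
  plan:
    - [0, [0, 0, 0], 0]
    - [0, [0, 0, 0], 0]
    - [0, [0, 0, 0], 0]
    - [0, [0, 0, 0], 0]

```text
time: 4.33
eef_pos: [0.584, 0.1168, 0.0594]
tool_rot: [-179.9, 0.0, 81.4]
wrist_force: [-6.5, 0.7, 10.5]
finger_gap: 0.0485
```

Call:
step_arm:
  plan:
    - [0, [0, 0, -1], 0]
    - [0, [-3, 0, -2], 0]
    - [0, [-10, 0, -2], 0]
    - [0, [-20, 0, -2], 0]
    - [0, [-32, 0, -2], 0]
    - [0, [-44, 0, -2], 0]
    - [0, [-56, 0, -2], 0]
    - [0, [-68, 0, -2], 0]
    - [0, [-80, 0, -2], 0]
    - [0, [-90, 0, -2], 0]
    - [0, [-97, 0, -2], 0]
    - [0, [-100, 0, -2], 0]

```text
time: 5.33
eef_pos: [0.5695, 0.0157, 0.0602]
tool_rot: [-179.9, 0.0, 81.3]
wrist_force: [-3.3, 3.7, 0.1]
finger_gap: 0.0487
```

Run:
```python
from h import *
s=env.read_state(); 
for k in('time','qpos','eef_pos','tool_rot','wrist_force','finger_gap'): print(k,np.round(s[k],4))
d=np.array([.1495,.9888]);o=np.array([.545,-.137])
for n in('top','side'):
    c=cam(n); W=cloud(c)
    cv2.imwrite(f'pics/{n}2.png',cv2.resize(c['image'][60:300,130:400],(675,600))[:,:,::-1])
    y=(W[...,:2]-o)@d-.08; x=(W[...,:2]-o)@np.array([.9888,-.1495])
    m=(abs(x)<.012)&(W[...,2]>.075)&(W[...,2]<.092)&(y>-.145)
    print(n,np.percentile(y[m],[0,1,99,100]),np.median(W[m][:,2]))
    print([(round(q['score'],2),toworld(c,q['centre']).round(3)) for q in env.search_frame(n,'candle_mid')[:2]])
```

```text
time 5.3333
qpos [  5.446   37.2898 -18.1399 109.0871  18.506   36.5431 -32.9268]
eef_pos [0.5695 0.0157 0.0602]
tool_rot [-1.79933e+02  4.42000e-02  8.13025e+01]
wrist_force [-3.347   3.7457  0.0718]
finger_gap 0.0487
top [-0.11363591 -0.11347705  0.05999629  0.14111858] 0.08302330874238001
[]
side [-0.09328735 -0.08323521  0.1459257   0.14747353] 0.08565471262751173
[(0.9, array([0.563, 0.044, 0.084]))]
```

View pics/side2.png

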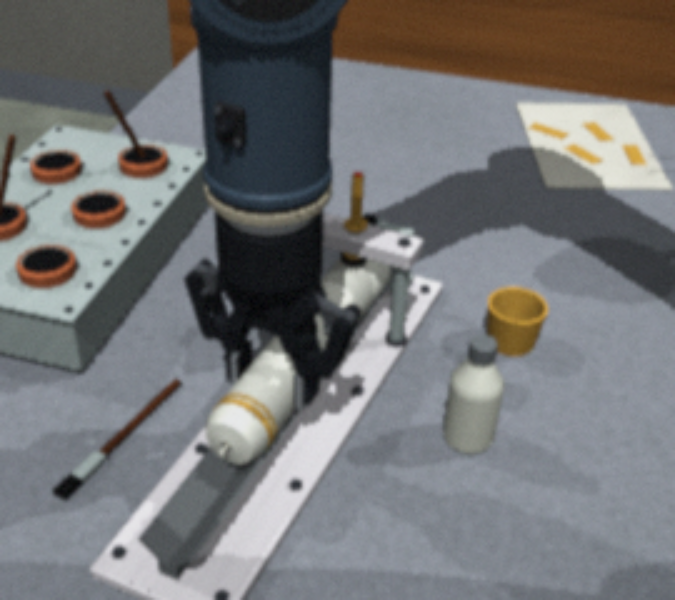

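Call:
step_arm:
  plan:
    - [0, [-5, 0, 0], 0]
    - [0, [-12, 0, 0], 0]
    - [0, [-19, 0, 0], 0]
    - [0, [-25, 0, 0], 0]
    - [0, [-29, 0, 0], 0]
    - [0, [-31, 0, 0], 0]
    - [0, [-33, 0, 0], 0]
    - [0, [-34, 0, 0], 0]
    - [0, [-35, 0, 0], 0]
    - [0, [-36, 0, 0], 0]
    - [0, [-36, 0, 0], 0]

```text
time: 6.45
eef_pos: [0.5645, -0.0177, 0.0603]
tool_rot: [-180.0, -0.0, 81.4]
wrist_force: [-4.9, 4.1, 0.1]
finger_gap: 0.0489
```

Call:
step_arm:
  plan:
    - [0, [-1, 0, 0], 0]
    - [0, [-2, 0, 0], 0]
    - [0, [-2, 0, 0], 0]

```text
time: 6.7
eef_pos: [0.5642, -0.0196, 0.0603]
tool_rot: [-180.0, -0.0, 81.4]
wrist_force: [-4.1, 3.1, 0.0]
finger_gap: 0.0483
```

Call:
step_arm:
  plan:
    - [0, [-1, 0, 0], 0]
    - [0, [-2, 0, 0], 0]
    - [0, [-3, 0, 0], 0]
    - [0, [-3, 0, 0], 0]

```text
time: 7.03
eef_pos: [0.564, -0.0215, 0.0603]
tool_rot: [-180.0, -0.1, 81.5]
wrist_force: [-4.6, 6.1, 0.9]
finger_gap: 0.0486
```

Call:
step_arm:
  plan:
    - [0, [-1, 0, 0], 0]
    - [0, [-2, 0, 0], 0]
    - [0, [-3, 0, 0], 0]
    - [0, [-3, 0, 0], 0]

```text
time: 7.37
eef_pos: [0.5639, -0.0216, 0.0603]
tool_rot: [-180.0, -0.3, 81.6]
wrist_force: [-2.5, 15.4, -2.6]
finger_gap: 0.0482
```

Call:
step_arm:
  plan:
    - [0, [-1, 0, 0], 0]
    - [0, [-2, 0, 0], 0]
    - [0, [-2, 0, 0], 0]
    - [0, [-2, 0, 0], 0]
    - [0, [-2, 0, 0], 0]

```text
time: 7.78
eef_pos: [0.5639, -0.0216, 0.0603]
tool_rot: [180.0, -0.4, 81.6]
wrist_force: [-3.6, 21.0, -4.7]
finger_gap: 0.0486
```

Run:
```python
from h import *
d=np.array([.1495,.9888]);o=np.array([.545,-.137])
for n in('top','side'):
    c=cam(n); W=cloud(c)
    cv2.imwrite(f'pics/{n}3.png',cv2.resize(c['image'][60:300,130:400],(675,600))[:,:,::-1])
    y=(W[...,:2]-o)@d-.08; x=(W[...,:2]-o)@np.array([.9888,-.1495])
    m=(abs(x)<.012)&(W[...,2]>.065)&(W[...,2]<.092)&(y>-.2)
    print(n,np.percentile(y[m],[0,1,50,99,100]),np.histogram(y[m],bins=np.arange(-.19,.15,.01)))
c=cam('top'); W=cloud(c)
cv2.imwrite('pics/z3.png',cv2.resize(c['image'][160:240,270:380],(770,560),interpolation=cv2.INTER_CUBIC)[:,:,::-1])
```

```text
top [-0.16168906 -0.16117438  0.08401156  0.10668433  0.10754117] (array([ 0,  0,  9, 54, 35, 11,  0,  0,  0,  0,  0,  0,  0,  0,  0,  0,  0,
        0,  0,  0,  0,  0,  0,  0,  0,  0,  0, 20, 57, 37,  0,  0,  0]), array([-1.90000000e-01, -1.80000000e-01, -1.70000000e-01, -1.60000000e-01,
       -1.50000000e-01, -1.40000000e-01, -1.30000000e-01, -1.20000000e-01,
       -1.10000000e-01, -1.00000000e-01, -9.00000000e-02, -8.00000000e-02,
       -7.00000000e-02, -6.00000000e-02, -5.00000000e-02, -4.00000000e-02,
       -3.00000000e-02, -2.00000000e-02, -1.00000000e-02,  1.66533454e-16,
        1.00000000e-02,  2.00000000e-02,  3.00000000e-02,  4.00000000e-02,
        5.00000000e-02,  6.00000000e-02,  7.00000000e-02,  8.00000000e-02,
        9.00000000e-02,  1.00000000e-01,  1.10000000e-01,  1.20000000e-01,
        1.30000000e-01,  1.40000000e-01]))
side [-0.15935507 -0.15569399  0.06716039  0.11030173  0.11136449] (array([  0,   0,   0,  16,   9,   0,   0,   0,   0,   4,   8,  17,   9,
         0,   3,  11,   7,   0,   0,   3,  13,  34,  43,  39,  41,  42,
        45,  46,  52, 121,   9,   0,   0]), array([-1.90000000e-01, -1.80000000e-01, -1.70000000e-01, -1.60000000e-01,
       -1.50000000e-01, -1.40000000e-01, -1.30000000e-01, -1.20000000e-01,
       -1.10000000e-01, -1.00000000e-01, -9.00000000e-02, -8.00000000e-02,
       -7.00000000e-02, -6.00000000e-02, -5.00000000e-02, -4.00000000e-02,
       -3.00000000e-02, -2.00000000e-02, -1.00000000e-02,  1.66533454e-16,
        1.00000000e-02,  2.00000000e-02,  3.00000000e-02,  4.00000000e-02,
        5.00000000e-02,  6.00000000e-02,  7.00000000e-02,  8.00000000e-02,
        9.00000000e-02,  1.00000000e-01,  1.10000000e-01,  1.20000000e-01,
        1.30000000e-01,  1.40000000e-01]))
```

View pics/z3.png

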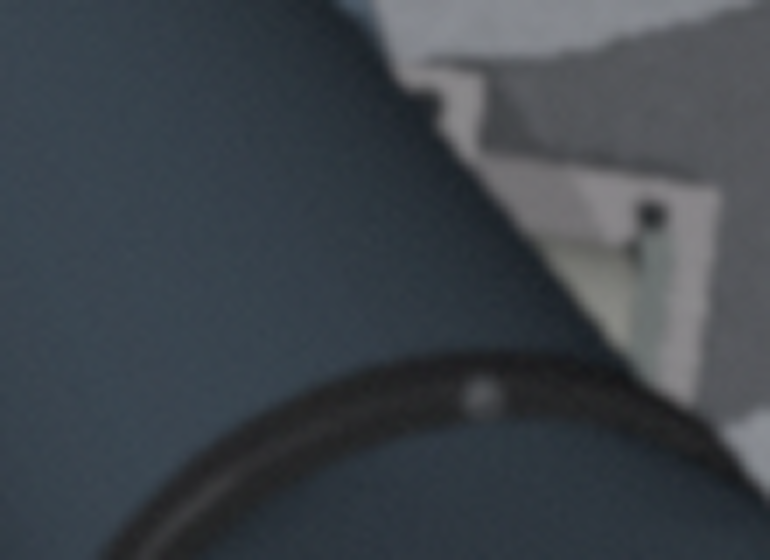

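Call:
step_arm:
  plan:
    - [0, [3, 0, 0], 0]
    - [0, [6, 0, 0], 0]
    - [1, [6, 0, 0], 0]
    - [1, [6, 0, 0], 0]
    - [1, [6, 0, 0], 0]
    - [1, [6, 0, 0], 0]
    - [1, [6, 0, -10], 0]
    - [1, [6, 0, -30], 0]
    - [1, [6, 0, -60], 0]
    - [1, [6, 0, -95], 0]
    - [1, [6, 0, -130], -0.1]
    - [1, [6, 0, -155], -0.2]

```text
time: 8.93
eef_pos: [0.565, -0.0218, 0.2193]
tool_rot: [179.8, 0.0, 93.1]
wrist_force: [1.5, -0.3, 0.3]
finger_gap: 0.0854
```

Call:
step_arm:
  plan:
    - [1, [0, 0, -3], -0.05]
    - [1, [0, 0, -5], -0.1]
    - [1, [0, 0, -5], -0.19]
    - [1, [0, 0, -5], -0.19]

```text
time: 9.27
eef_pos: [0.5645, -0.0222, 0.2214]
tool_rot: [179.9, 0.0, 104.0]
wrist_force: [0.4, -0.2, 0.1]
finger_gap: 0.0857
```

Run:
```python
from h import *
s=env.read_state(); 
for k in('time','qpos','eef_pos','tool_rot','wrist_force','finger_gap'): print(k,np.round(s[k],4))
d=np.array([.1495,.9888]);o=np.array([.545,-.137]);ims=[]
for n in('top','side'):
    c=cam(n); W=cloud(c)
    y=(W[...,:2]-o)@d-.08; x=(W[...,:2]-o)@np.array([.9888,-.1495])
    m=(abs(x)<.012)&(W[...,2]>.065)&(W[...,2]<.092)&(y>-.2)
    print(n,np.percentile(y[m],[0,1,50,99,100]))
    Q=W[(abs(x)<.03)&(abs(y+.08)<.03)&(W[...,2]>.132)&(W[...,2]<.178)]; print(len(Q))
    if len(Q): print(Q.mean(0),Q.max(0),Q.min(0))
    u,v=map(int,proj(c,[.545,-.137,.15])); ims.append(cv2.resize(c['image'][max(v-40,0):v+40,u-50:u+50],(400,320),interpolation=cv2.INTER_CUBIC))
cv2.imwrite('pics/c4.png',np.hstack(ims)[:,:,::-1])
```

```text
time 9.2667
qpos [ 17.3384  26.4405 -29.501  100.1638  15.1377  57.2851  -3.8612]
eef_pos [ 0.5645 -0.0222  0.2214]
tool_rot [1.799296e+02 3.190000e-02 1.039696e+02]
wrist_force [ 0.3988 -0.225   0.1374]
finger_gap 0.0857
top [0.08441694 0.08459888 0.09716521 0.10666061 0.10757129]
0
side [-0.1586868  -0.15541593  0.03359188  0.11000283  0.11117841]
66
[ 0.54198639 -0.11812945  0.15424897] [ 0.549363   -0.11462614  0.16889475] [ 0.53689444 -0.12856684  0.13750595]
```

View pics/c4.png

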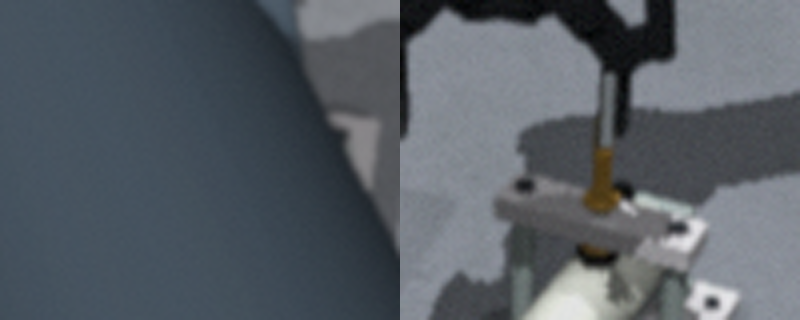

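Call:
step_arm:
  plan:
    - [1, [-15, -7, 0], 0]
    - [1, [-40, -18, 0], 0]
    - [1, [-70, -31, 0], 0]
    - [1, [-92, -41, 0], 0]
    - [1, [-104, -46, 0], 0]
    - [1, [-107, -47, 0], 0]
    - [1, [-107, -47, 0], 0]
    - [0.7, [-107, -47, 0], 0]

```text
time: 10.03
eef_pos: [0.5446, -0.1352, 0.2204]
tool_rot: [180.0, -0.1, 103.8]
wrist_force: [-0.1, -0.4, -0.6]
finger_gap: 0.0753
```

Run:
```python
from h import *
s=env.read_state(); 
for k in('time','qpos','eef_pos','tool_rot','wrist_force','finger_gap'): print(k,np.round(s[k],4))
c=dict(np.load('top0.npz'));W=cloud(c)
m=(W[...,2]>.163)&(abs(W[...,0]-.545)<.03)&(abs(W[...,1]+.137)<.03)
r=cv2.minAreaRect(W[m][:,:2].astype(np.float32)); print(m.sum(),r,W[m].mean(0),np.median(W[m][:,2]))
c=cam('side'); cv2.imwrite('pics/d5.png',cv2.resize(c['image'][70:230,190:370],(675,600),interpolation=cv2.INTER_CUBIC)[:,:,::-1])
```

```text
time 10.0333
qpos [ 28.7239  26.1225 -28.8677 100.7422  14.6298  56.8631   8.0728]
eef_pos [ 0.5446 -0.1352  0.2204]
tool_rot [ 1.799600e+02 -5.380000e-02  1.037994e+02]
wrist_force [-0.1475 -0.3712 -0.6045]
finger_gap 0.0753
116 ((0.5454881191253662, -0.13808301091194153), (0.009643803350627422, 0.03929748013615608), 14.591019630432129) [ 0.5454493  -0.1379731   0.16667665] 0.16684675054154569
```

View pics/d5.png

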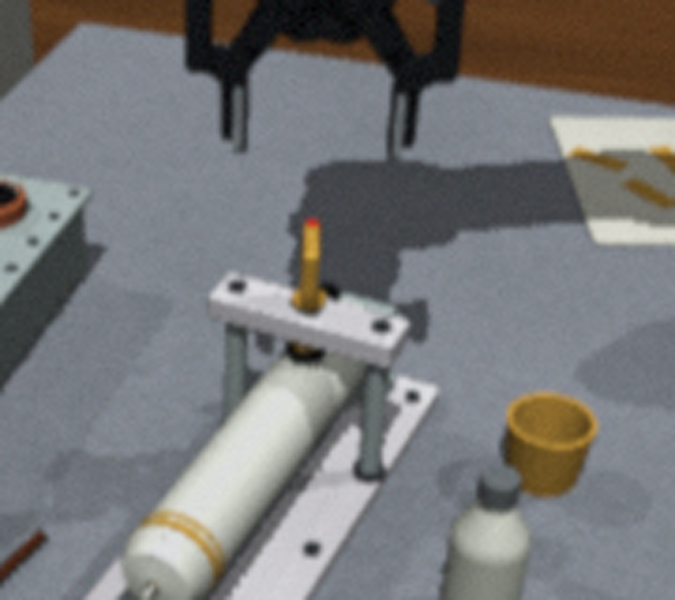

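Call:
step_arm:
  plan:
    - [0.7, [-3, 0, 10], -0.01]
    - [0.7, [-3, 0, 30], -0.01]
    - [0.7, [-3, 0, 50], -0.01]
    - [0.7, [-3, 0, 66], -0.01]
    - [0.7, [-3, 0, 75], -0.01]
    - [0.7, [-3, 0, 78], -0.01]
    - [0.7, [-3, 0, 78], -0.01]

```text
time: 10.67
eef_pos: [0.5447, -0.1392, 0.1416]
tool_rot: [-179.9, -0.1, 104.4]
wrist_force: [0.5, -0.8, 1.2]
finger_gap: 0.0596
```

Call:
step_arm:
  plan:
    - [0, [0, 0, 0], 0]
    - [0, [0, 0, 0], 0]
    - [0, [0, 0, 0], 0]
    - [0, [0, 0, 0], 0]
    - [0, [0, 0, 0], 0]
    - [0, [0, 0, 0], 0]
    - [0, [0, 0, 0], 0]
    - [0, [0, 0, 0], 0]
  squeeze: 40

```text
time: 11.33
eef_pos: [0.546, -0.1398, 0.143]
tool_rot: [179.9, 0.0, 104.3]
wrist_force: [4.6, 0.2, 4.7]
finger_gap: 0.0093
```

Run:
```python
from h import *
s=env.read_state(); 
for k in('time','qpos','eef_pos','tool_rot','wrist_force','moment','finger_gap'): print(k,np.round(s[k],4))
c=cam('side'); cv2.imwrite('pics/e6.png',cv2.resize(c['image'][70:190,210:330],(600,600),interpolation=cv2.INTER_CUBIC)[:,:,::-1])
```

```text
time 11.3333
qpos [ 27.3829  31.1976 -26.8555 105.8833  18.6068  47.126    5.4253]
eef_pos [ 0.546  -0.1398  0.143 ]
tool_rot [1.798616e+02 3.550000e-02 1.043288e+02]
wrist_force [4.6358 0.1902 4.6843]
moment [ 0.1503 -0.9515 -0.0749]
finger_gap 0.0093
```

View pics/e6.png

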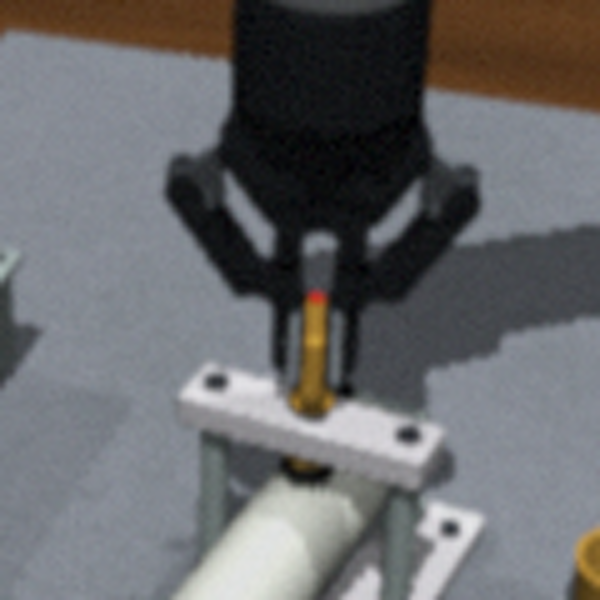

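Call:
step_arm:
  plan:
    - [0, [0.5, 0, 0], 0.04]
    - [0, [1, 0, 0.2], 0.12]
    - [0, [1.5, 0, 0.4], 0.22]
    - [0, [1.5, 0, 0.5], 0.32]
    - [0, [1.5, 0, 0.7], 0.42]
    - [0, [1.5, 0, 0.8], 0.52]
    - [0, [1.5, 0, 1.0], 0.62]
    - [0, [1.5, 0, 1.1], 0.72]
    - [0, [1.5, 0, 1.3], 0.82]
    - [0, [1.5, 0, 1.4], 0.9]
    - [0, [1.5, 0, 1.6], 0.98]
    - [0, [1.5, 0, 1.6], 1.0]

```text
time: 12.38
eef_pos: [0.5435, -0.1388, 0.1413]
tool_rot: [-180.0, 0.1, 46.7]
wrist_force: [-1.3, 0.6, 11.4]
finger_gap: 0.0092
```

Run:
```python
from h import *
s=env.read_state(); 
for k in('time','qpos','eef_pos','tool_rot','wrist_force','moment','finger_gap'): print(k,np.round(s[k],4))
```

```text
time 12.3833
qpos [ 16.5052  29.6868 -10.4462 106.5819   7.4326  44.461  -41.1988]
eef_pos [ 0.5435 -0.1388  0.1413]
tool_rot [-1.799645e+02  8.320000e-02  4.672220e+01]
wrist_force [-1.2653  0.5622 11.3902]
moment [0.0794 0.6353 0.0016]
finger_gap 0.0092
```

Call:
step_arm:
  plan:
    - [0, [0, 0, 0], 0.05]
    - [0, [0, 0, 0], 0.15]
    - [0, [0, 0, 0.1], 0.25]
    - [0, [0, 0, 0.2], 0.35]
    - [0, [0, 0, 0.4], 0.45]
    - [0, [0, 0, 0.5], 0.55]
    - [0, [0, 0, 0.7], 0.65]
    - [0, [0, 0, 0.8], 0.75]
    - [0, [0, 0, 0.9], 0.85]
    - [0, [0, 0, 1.1], 0.93]
    - [0, [0, 0, 1.2], 1.0]
    - [0, [0, 0, 1.2], 1.0]

```text
time: 13.38
eef_pos: [0.5429, -0.1363, 0.1398]
tool_rot: [-179.9, 0.2, -10.5]
wrist_force: [-4.3, 7.0, 13.2]
finger_gap: 0.0095
```

Run:
```python
from h import *
s=env.read_state(); 
for k in('time','qpos','eef_pos','tool_rot','wrist_force','moment','finger_gap'): print(k,np.round(s[k],4))
```

```text
time 13.3833
qpos [  5.3873  29.8232   5.975  107.1282  -4.4854  43.4843 -86.6249]
eef_pos [ 0.5429 -0.1363  0.1398]
tool_rot [-179.8821    0.2129  -10.4692]
wrist_force [-4.3279  7.014  13.2038]
moment [ 1.7473  0.9938 -0.0559]
finger_gap 0.0095
```

Call:
step_arm:
  plan:
    - [0, [1, -1, 0], 0.0]
    - [0, [2, -1.5, 0], 0.04]
    - [0, [2, -1.5, 0], 0.08]
    - [0, [2, -1.5, 0.1], 0.12]
    - [0, [2, -1.5, 0.1], 0.15]
    - [0, [2, -1.5, 0.1], 0.15]

```text
time: 13.88
eef_pos: [0.5434, -0.1359, 0.1396]
tool_rot: [-180.0, 0.4, -19.0]
wrist_force: [-10.6, 5.9, 17.4]
finger_gap: 0.0095
```

Run:
```python
from h import *
s=env.read_state(); 
for k in('time','qpos','eef_pos','tool_rot','wrist_force','moment','finger_gap'): print(k,np.round(s[k],4))
```

```text
time 13.8833
qpos [  3.6483  30.0828   8.5025 106.9968  -6.2681  43.7423 -93.386 ]
eef_pos [ 0.5434 -0.1359  0.1396]
tool_rot [-179.9734    0.3827  -18.9703]
wrist_force [-10.5727   5.8905  17.4465]
moment [ 1.3702  2.3267 -0.0625]
finger_gap 0.0095
```

Call:
step_arm:
  plan:
    - [0, [-1, 0, -0.5], 0.03]
    - [0, [-1, 0, -0.5], 0.06]
    - [0, [-1, 0, -0.5], 0.08]
    - [0, [-1, 0, -0.5], 0.08]

```text
time: 14.22
eef_pos: [0.5433, -0.1356, 0.1397]
tool_rot: [-180.0, 0.3, -23.5]
wrist_force: [-6.1, 4.3, 9.3]
finger_gap: 0.0089
```

Run:
```python
from h import *
s=env.read_state(); 
for k in('time','qpos','eef_pos','tool_rot','wrist_force','moment','finger_gap'): print(k,np.round(s[k],4))
```

```text
time 14.2167
qpos [  2.7423  30.1243   9.8281 107.1165  -7.2379  43.6557 -96.9588]
eef_pos [ 0.5433 -0.1356  0.1397]
tool_rot [-179.9901    0.3093  -23.4987]
wrist_force [-6.1181  4.2829  9.2896]
moment [1.1715 1.2793 0.012 ]
finger_gap 0.0089
```

Call:
step_arm:
  plan:
    - [0, [0, 0, 0], 0.03]
    - [0, [0, 0, 0], 0.06]
    - [0, [0, 0, 0], 0.08]
    - [0, [0, 0, 0], 0.08]

```text
time: 14.55
eef_pos: [0.5434, -0.1355, 0.1397]
tool_rot: [180.0, 0.3, -27.9]
wrist_force: [-6.2, 5.2, 9.4]
finger_gap: 0.0095
```

Run:
```python
from h import *
s=env.read_state(); 
for k in('time','qpos','eef_pos','tool_rot','wrist_force','moment','finger_gap'): print(k,np.round(s[k],4))
```

```text
time 14.55
qpos [   1.8495   30.23     11.1509  107.1396   -8.1772   43.6932 -100.4732]
eef_pos [ 0.5434 -0.1355  0.1397]
tool_rot [179.9653   0.2985 -27.9489]
wrist_force [-6.1524  5.1657  9.4472]
moment [1.0026 1.2887 1.1212]
finger_gap 0.0095
```

Call:
step_arm:
  plan:
    - [0, [0, 0, 0], 0.03]
    - [0, [0, 0, 0], 0.05]
    - [0, [0, 0, 0], 0.05]
    - [0, [0, 0, 0], 0.05]

```text
time: 14.88
eef_pos: [0.5435, -0.1355, 0.1398]
tool_rot: [179.9, 0.3, -30.7]
wrist_force: [-6.5, 4.1, 10.6]
finger_gap: 0.0096
```

Run:
```python
from h import *
s=env.read_state(); 
for k in('time','qpos','eef_pos','tool_rot','wrist_force','moment','finger_gap'): print(k,np.round(s[k],4))
c=cam('side'); cv2.imwrite('pics/f7.png',cv2.resize(c['image'][70:190,210:330],(600,600),interpolation=cv2.INTER_CUBIC)[:,:,::-1])
```

```text
time 14.8833
qpos [   1.3041   30.2951   11.9647  107.1549   -8.7598   43.7212 -102.6219]
eef_pos [ 0.5435 -0.1355  0.1398]
tool_rot [179.9431   0.2857 -30.6801]
wrist_force [-6.5043  4.1399 10.5521]
moment [0.975  1.32   1.6426]
finger_gap 0.0096
```

View pics/f7.png

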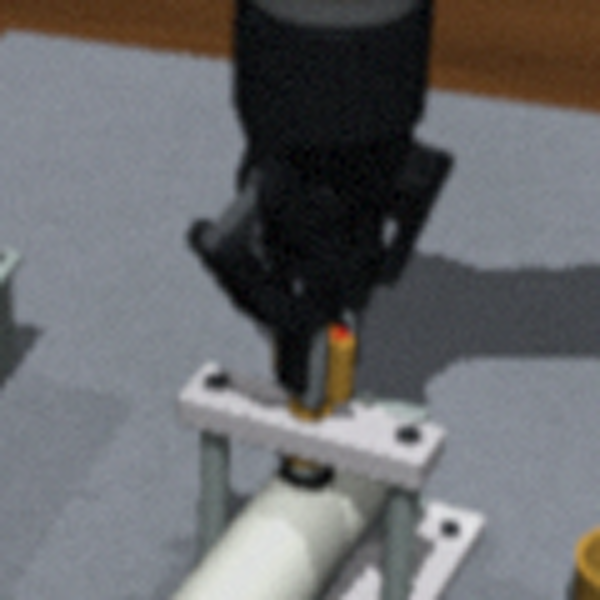

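Call:
step_arm:
  plan:
    - [0, [0, 0, 0], -0.06]
    - [0, [0, 0, -0.2], -0.14]
    - [0, [0, 0, -0.3], -0.22]
    - [0, [0, 0, -0.5], -0.31]
    - [0, [0, 0, -0.6], -0.4]
    - [0, [0, 0, -0.8], -0.49]
    - [0, [0, 0, -0.9], -0.58]
    - [0, [0, 0, -1.1], -0.67]
    - [0, [0, 0, -1.2], -0.76]
    - [0, [0, 0, -1.4], -0.85]
    - [0, [0, 0, -1.5], -0.93]
    - [0, [0, 0, -1.6], -1.0]

```text
time: 15.93
eef_pos: [0.5432, -0.1378, 0.1409]
tool_rot: [-179.9, 0.3, 26.6]
wrist_force: [-3.3, -2.5, 3.5]
finger_gap: 0.0091
```

Call:
step_arm:
  plan:
    - [0, [0, 0, -0.1], -0.08]
    - [0, [0, 0, -0.2], -0.17]
    - [0, [0, 0, -0.3], -0.26]
    - [0, [0, 0, -0.5], -0.35]
    - [0, [0, 0, -0.6], -0.44]
    - [0, [0, 0, -0.8], -0.52]
    - [0, [0, 0, -0.9], -0.58]
    - [0, [0, 0, -1.0], -0.62]
    - [0, [0, 0, -1.0], -0.64]
    - [0, [0, 0, -1.0], -0.65]
    - [0, [0, 0, -1.0], -0.65]
    - [0, [0, 0, -1.0], -0.65]

```text
time: 16.93
eef_pos: [0.5443, -0.1391, 0.142]
tool_rot: [-179.9, 0.2, 63.5]
wrist_force: [0.1, -5.7, -0.2]
finger_gap: 0.0096
```

Run:
```python
from h import *
s=env.read_state(); 
for k in('time','qpos','eef_pos','tool_rot','wrist_force','moment','finger_gap'): print(k,np.round(s[k],4))
d=np.array([.1495,.9888]);o=np.array([.545,-.137])
c=cam('side');W=cloud(c); cv2.imwrite('pics/g8.png',cv2.resize(c['image'][70:190,210:330],(600,600),interpolation=cv2.INTER_CUBIC)[:,:,::-1])
y=(W[...,:2]-o)@d-.08; x=(W[...,:2]-o)@np.array([.9888,-.1495])
m=(abs(x)<.012)&(W[...,2]>.065)&(W[...,2]<.092)&(y>0)
print(np.percentile(y[m],[99,100]))
hsv=cv2.cvtColor(c['image'],cv2.COLOR_RGB2HSV); red=((hsv[...,0]<8)|(hsv[...,0]>172))&(hsv[...,1]>150)&(abs(x)<.03)&(abs(y+.08)<.03)&(W[...,2]>.13)
print('red',red.sum(),W[red].mean(0) if red.any() else '')
```

```text
time 16.9333
qpos [ 19.6434  29.9946 -15.2316 106.2552  10.8291  45.2874 -27.7622]
eef_pos [ 0.5443 -0.1391  0.142 ]
tool_rot [-1.799098e+02  1.670000e-01  6.354730e+01]
wrist_force [ 0.0953 -5.7237 -0.2448]
moment [-1.2151 -0.0224 -0.0324]
finger_gap 0.0096
[0.11041621 0.11127603]
red 0
```

View pics/g8.png

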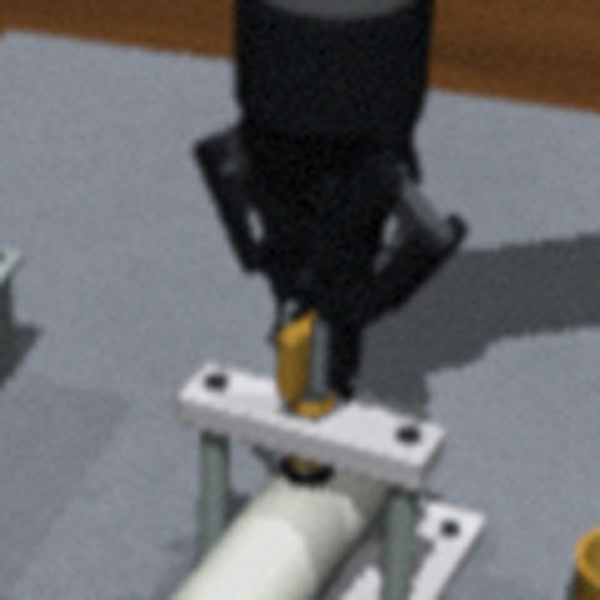

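Call:
step_arm:
  plan:
    - [0, [0, 0, 0], 0]
    - [0, [0, 0, 0], 0]
    - [0, [0, 0, 0], 0]
    - [0, [0, 0, 0], 0]

```text
time: 17.32
eef_pos: [0.5443, -0.1391, 0.142]
tool_rot: [-179.9, 0.2, 63.5]
wrist_force: [0.6, -6.3, -0.1]
finger_gap: 0.0096
```

```bash
python3 -c "
from h import *
print(env.job_done())"
```

```text
the job is handed in; nothing more can be done
None
```

The candle is home against the end stop, the thumbscrew was seated and backed off about a quarter turn, and the gripper is still holding it. I handed the job in at 17.3 s, and it reported no verdict.

- **Candle:** I slid it along the rail until it stopped moving and the push rose to 21 N. In the side camera's depth reading its wick end lay at jig y = 110 mm, where it should be when home. It still read that in the last check.
- **Seating:** I turned the screw clockwise until the moment jumped from about 0 to 1.1 N m, then on to 1.6 N m, which I take as the hard stop. The tool's angle at that jump (about −23.5°) matched what the jig and grip angles predicted. I had no direct reading of the pad pressing on the candle.
- **Back-off:** The tool turned back about 87° from where the stop began. It twisted about 7° past the stop, and I can't tell how much of that was slip, so the setting is between about 1.76 and 1.88 rad. Both ends are inside the 1.53–2.13 window. The joint itself can't be read directly.
- **Final grip:** The fingers are at rest at 9.6 mm on the 10 mm grip, with the squeeze commanded at 40 N. A side force of about 6 N remains on the tool.
- **Not checked:** The last check of the red dot found no pixels. I did not re-measure the bottle, pot and brush; the paths were kept clear of them.

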